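Empty the pan of broken test pieces into the scrap tub

TASK

Pick up the pan of broken test pieces, keep it about level and gently rest its front edge on the rim of the scrap tub. Tip it there, shaking it or rocking it back if pieces wedge in its mouth, until all six pieces have slid into the tub without one falling on the bench or the mat, then set the empty pan down upright on the mat near its middle and let go. The tub is light and loose: do not shove or tip it, do not drop the pan, and leave the stacked boards, the steel platen and the caliper alone.

Things in the scene. Friction and masses are not known exactly. Their poses are not given: they have to be found in the camera images.
- pan: stainless scoop (pan with a straight handle), about 0.3 kg (varies). Origin: centre of the underside of its flat floor, x toward its open front, z up. Floor 130 long (x -65..65), 3 thick, 120 wide behind, 62 in front; back wall 50 high; sides fall from 50 high behind to 28 in front; no wall in front: the pieces slide out at 25 to 55 degrees nose down (friction varies)
- pan_grip (a point): middle of the pan's handle, at pan x -119, y 0, z 45 mm; axes as the pan's. The handle is a steel bar 20 wide (y), 18 deep, edges rounded, from x -80 to -165, rising backward at 0.2 rad, nothing beside or below it. The laden pan is nose-heavy here (about 0.6 N m): gripped lightly it droops
- pan_lip (a point): middle of the pan's front (pouring) edge, on its underside, at pan x = +65, y = 0, z = 0; axes as the pan's. The mouth here is 56 wide between the side walls: pieces can wedge in it two abreast; shaking, or rocking the pan back (nose up, with a jerk forward) and tipping again, usually frees them
- tub: scrap tub: light, loose, open grey plastic stacking tub, 300 (its x) x 200 (its y) x 120 mm high, walls and floor 5 thick, rim flange standing out 6; 0.9 kg, slides if pushed. Origin: centre of its underside, z up. It may stand left or right of the robot, the mat on the other side
- mat: flat grey rubber mat, 260 (its x) x 200 (its y) x 3 mm, fixed to the bench, on which the pan stands at the start. Origin: centre of its underside
- boards: bystander: a stack of three white test boards, 100 x 100 mm, 54 high; origin centre of the underside
- platen: bystander: a loose steel compression platen, disc of 80 diameter, 16 thick, with a stub up to 30 high; origin centre of the underside
- caliper: bystander: a digital caliper lying on the bench, 230 long; origin centre of the underside of its beam, x along the beam
- piece0: broken piece of white test board, angular chunk about 32 x 26 x 18 mm, 28 g, in the heap in the pan; origin at its middle
- piece1: broken piece of white test board, angular chunk about 30 x 28 x 18 mm, 28 g, in the heap in the pan; origin at its middle
- piece2: broken piece of white test board, angular chunk about 32 x 25 x 18 mm, 28 g, in the heap in the pan; origin at its middle
- piece3: broken piece of white test board, angular chunk about 31 x 27 x 18 mm, 28 g, in the heap in the pan; origin at its middle
- piece4: broken piece of white test board, angular chunk about 30 x 26 x 18 mm, 28 g, in the heap in the pan; origin at its middle
- piece5: broken piece of white test board, angular chunk about 36 x 28 x 18 mm, 28 g, in the heap in the pan; origin at its middle
There are look-alikes about, which are no part of the job. Several things look just like the pan: the one meant starts farthest to the robot's left.

How it is judged (in metres and radians):
On the way, in this order (a step that is already met when the one before it is completed fails the run):
1. the pan, about level (within 0.4 rad), rests with its front edge over the tub and its weight felt on the tub's rim (at least 0.5 N for 0.2 s) (contact force between pan and tub above 0.5 N and angle between pan's own z axis and vertical below 0.4 rad and x of pan_lip in the frame of tub between -0.155 and 0.155 m and y of pan_lip in the frame of tub between -0.105 and 0.105 m and z of pan_lip in the frame of tub between 0.02 and 0.19 m), for 0.2 s.
2. with the pan tipped over 0.5 rad, its front edge over or in the tub (at most 70 mm above the rim), all six pieces are out of the pan and in the tub, middles below 80 mm from its underside (angle between pan's own z axis and vertical above 0.5 rad and x of pan_lip in the frame of tub between -0.155 and 0.155 m and y of pan_lip in the frame of tub between -0.105 and 0.105 m and z of pan_lip in the frame of tub between 0.02 and 0.19 m and x of piece0 in the frame of tub between -0.145 and 0.145 m and y of piece0 in the frame of tub between -0.095 and 0.095 m and z of each of piece0, piece1, piece2, piece3, piece4, piece5 in the frame of tub below 0.08 m and x of piece1 in the frame of tub between -0.145 and 0.145 m and y of piece1 in the frame of tub between -0.095 and 0.095 m and x of piece2 in the frame of tub between -0.145 and 0.145 m and y of piece2 in the frame of tub between -0.095 and 0.095 m and x of piece3 in the frame of tub between -0.145 and 0.145 m and y of piece3 in the frame of tub between -0.095 and 0.095 m and x of piece4 in the frame of tub between -0.145 and 0.145 m and y of piece4 in the frame of tub between -0.095 and 0.095 m and x of piece5 in the frame of tub between -0.145 and 0.145 m and y of piece5 in the frame of tub between -0.095 and 0.095 m and not (x of piece0 in the frame of pan between -0.085 and 0.085 m and y of piece0 in the frame of pan between -0.065 and 0.065 m and z of piece0 in the frame of pan between 0 and 0.06 m) and not (x of piece1 in the frame of pan between -0.085 and 0.085 m and y of piece1 in the frame of pan between -0.065 and 0.065 m and z of piece1 in the frame of pan between 0 and 0.06 m) and not (x of piece2 in the frame of pan between -0.085 and 0.085 m and y of piece2 in the frame of pan between -0.065 and 0.065 m and z of piece2 in the frame of pan between 0 and 0.06 m) and not (x of piece3 in the frame of pan between -0.085 and 0.085 m and y of piece3 in the frame of pan between -0.065 and 0.065 m and z of piece3 in the frame of pan between 0 and 0.06 m) and not (x of piece4 in the frame of pan between -0.085 and 0.085 m and y of piece4 in the frame of pan between -0.065 and 0.065 m and z of piece4 in the frame of pan between 0 and 0.06 m) and not (x of piece5 in the frame of pan between -0.085 and 0.085 m and y of piece5 in the frame of pan between -0.065 and 0.065 m and z of piece5 in the frame of pan between 0 and 0.06 m)), for 0.05 s.
At the end, for the whole second after the job is handed in: All six pieces lie still inside the tub (middles below 80 mm from its underside); the pan stands upright and still on the mat, its floor's centre within 75 mm along and 50 mm across of the mat's centre, released; the tub stands upright, within 40 mm of where it was (x of piece0 in the frame of tub between -0.145 and 0.145 m and y of piece0 in the frame of tub between -0.095 and 0.095 m and z of each of piece0, piece1, piece2, piece3, piece4, piece5 in the frame of tub below 0.08 m and x of piece1 in the frame of tub between -0.145 and 0.145 m and y of piece1 in the frame of tub between -0.095 and 0.095 m and x of piece2 in the frame of tub between -0.145 and 0.145 m and y of piece2 in the frame of tub between -0.095 and 0.095 m and x of piece3 in the frame of tub between -0.145 and 0.145 m and y of piece3 in the frame of tub between -0.095 and 0.095 m and x of piece4 in the frame of tub between -0.145 and 0.145 m and y of piece4 in the frame of tub between -0.095 and 0.095 m and x of piece5 in the frame of tub between -0.145 and 0.145 m and y of piece5 in the frame of tub between -0.095 and 0.095 m and linear speed of each of piece0, piece1, piece2, piece3, piece4, piece5 below 0.05 m/s and x of pan in the frame of mat between -0.075 and 0.075 m and y of pan in the frame of mat between -0.05 and 0.05 m and z of pan in the frame of mat below 0.008 m and angle between pan's own z axis and vertical below 0.08 rad and linear speed of pan below 0.03 m/s and angle between tub's own z axis and vertical below 0.06 rad and distance of tub from where it was at the start of the episode below 0.04 m); the robot touches nothing.
It fails at once if a piece falls on the bench or the mat ((height (world z) of piece0 below 0.04 m and not (x of piece0 in the frame of tub between -0.16 and 0.16 m and y of piece0 in the frame of tub between -0.11 and 0.11 m) and not (x of piece0 in the frame of pan between -0.075 and 0.075 m and y of piece0 in the frame of pan between -0.065 and 0.065 m and z of piece0 in the frame of pan above 0 m)) or (height (world z) of piece1 below 0.04 m and not (x of piece1 in the frame of tub between -0.16 and 0.16 m and y of piece1 in the frame of tub between -0.11 and 0.11 m) and not (x of piece1 in the frame of pan between -0.075 and 0.075 m and y of piece1 in the frame of pan between -0.065 and 0.065 m and z of piece1 in the frame of pan above 0 m)) or (height (world z) of piece2 below 0.04 m and not (x of piece2 in the frame of tub between -0.16 and 0.16 m and y of piece2 in the frame of tub between -0.11 and 0.11 m) and not (x of piece2 in the frame of pan between -0.075 and 0.075 m and y of piece2 in the frame of pan between -0.065 and 0.065 m and z of piece2 in the frame of pan above 0 m)) or (height (world z) of piece3 below 0.04 m and not (x of piece3 in the frame of tub between -0.16 and 0.16 m and y of piece3 in the frame of tub between -0.11 and 0.11 m) and not (x of piece3 in the frame of pan between -0.075 and 0.075 m and y of piece3 in the frame of pan between -0.065 and 0.065 m and z of piece3 in the frame of pan above 0 m)) or (height (world z) of piece4 below 0.04 m and not (x of piece4 in the frame of tub between -0.16 and 0.16 m and y of piece4 in the frame of tub between -0.11 and 0.11 m) and not (x of piece4 in the frame of pan between -0.075 and 0.075 m and y of piece4 in the frame of pan between -0.065 and 0.065 m and z of piece4 in the frame of pan above 0 m)) or (height (world z) of piece5 below 0.04 m and not (x of piece5 in the frame of tub between -0.16 and 0.16 m and y of piece5 in the frame of tub between -0.11 and 0.11 m) and not (x of piece5 in the frame of pan between -0.075 and 0.075 m and y of piece5 in the frame of pan between -0.065 and 0.065 m and z of piece5 in the frame of pan above 0 m))).
It fails at once if the tub is shoved by more than 40 mm or tipped by more than 0.2 rad (distance of tub from where it was at the start of the episode above 0.04 m or angle between tub's own z axis and vertical above 0.2 rad).
It fails at once if the pan is pressed or knocked on the tub with more than 40 N (contact force between pan and tub above 40 N).
It fails at once if the pan is let go in the air (more than 25 mm up) (height (world z) of pan above 0.028 m and contact force between the fingers and pan below 0.05 N and contact force between pan and tub below 0.05 N).
It fails at once if the boards, the platen or the caliper are moved by more than 25 mm (distance of any of boards, platen, caliper from where it was at the start of the episode above 0.025 m).
It also fails if it takes over 64 s, if anything falls off the work surface, if the arm or the gripper's body presses on something with over 40 N, if the wrist force passes 120 N, or if a joint passes its speed limit or range.

ROBOT

A 6-joint arm with a two-finger parallel gripper is mounted at the origin on the work surface. World frame = base frame: x ahead of the robot, y to its left, z up, the work surface at z = 0. Lengths are in mm, angles in rad, forces in N, time in s.
With the tool pointing down it reaches from about 300 to 875 mm from the base axis. Payload 4.2 kg.
Tool frame: the origin (TCP) lies at the very end of the fingers, on their centre line; the grasp point (between the pads) lies 19 mm behind it; z points along the fingers, y is the line along which they close (so a half turn about z gives the same grasp; the last joint's range is limited). The gripper opens to 85 mm and grips with 20 to 120 N. Pads are 22 mm wide; open, the fingers measure 114 mm over their backs; the gripper's body (76 mm by 85 mm) begins 54 mm behind the grasp point. The pads swing forward as they close: fully open they stand 13 mm farther back than shut.
Start: joints at [1.236, 0.32, 1.565, -0, 1.257, -0.02], TCP at [178.037, 546.758, 231.338] pointing down, gripper open.
Joint ranges: [-3.11, 3.11], [-0.84, 2.01], [0.21, 2.61], [-1.34, 4.49], [0.05, 2.63], [-2.56, 2.56]. Speed limits (rad/s): [2.57, 2.57, 3.14, 3.14, 3.14, 3.14].

INTERFACE

Orientations are given as [roll, pitch, yaw] about the fixed x, y, z axes, in that order (R = Rz(yaw) Ry(pitch) Rx(roll)).
In Python, from plant import ctrl gives the robot as it stands.
- The arm moves only by the tool move_arm, never from a script. Its argument "rows" is a list of rows, each an object of numbers: "tx", "ty", "tz": the shift along the tool's x, y, z in mm; "wx", "wy", "wz": the turn, a rotation vector about the tool's x, y, z in degrees; "grip": the finger opening in mm, from 0 to 85.4. In form: [{"tx": .., "ty": .., "tz": .., "wx": .., "wy": .., "wz": .., "grip": ..}, ...]. A call has 1 to 20 rows; each row shifts and turns the commanded pose from where the row before left it, along the tool's axes as they then stand; what a row does not reach is not made up. A row lasts 1/10 s, in which the tool goes at most 50 mm and 8.59 degrees, less where a joint would pass 70% of its speed; a pose out of reach is approached as far as the arm can. A call with a gripper value outside its range is refused whole. The fingers move at their own pace and stop on an object; the grip force is fixed at half the most. Time passes only in rows, so rows that do not move let the fingers close. It gives the time, the measured TCP pose, the force, the opening and the grip force at its end, in the units of the state.
- ctrl.get_obs(): the state, without advancing time (a new reading comes with each control period).
- ctrl.grab_frame(name): name is "scene" or "top"; returns a dict with "img" (384x512x3 uint8, red, green, blue), "mtx" (3x3 intrinsics, pixels), "rvec" (rotation vector, rad) and "tvec" (3), from world to camera coordinates, as OpenCV has them. Camera axes: x right, y down, z forward; pixel columns grow to the right and rows downward; lengths in mm; the calibration is good to about 2 mm. A picture is of the moment at which its call begins. There is no depth.
- ctrl.job_done(): hands the job in; it is judged then, once.
The state is a dict: "time": time; "joints": joint angles; "joint_velocities": joint speeds; "tau": joint torques, N m; "tcp_pos": TCP position; "orientation": TCP orientation; "contact_force": force on the tool from outside, world axes, zero at the start; "wrist_torque": the same for the moment, N m; "grip_width": finger opening in mm; "grasp_force": force on a finger pad.
Only numpy, scipy, OpenCV 4.12 (cv2) and the standard library are available. Lean on these libraries where they do the work, as an engineer would, in place of code of your own. Each camera call takes 0.05 s, during which the arm holds its last target. There are 200 camera calls.

## Working session

There is one attempt and no reset: what is moved stays moved. The work goes in short steps, Python scripts to look and compute and a tool call to move; the robot and the scene stay as the last step left them, time stands still between calls to the robot, and variables do not carry over. Pictures are saved under pics/ and viewed, at most 10 in all, crops included, and the job is handed in when it is done.

Besides the shell and the picture viewer there is one more tool, called after "Request:" by a JSON object that holds its "op" and its "data". move_arm: Moves the arm, as the interface text tells. Its arguments: {"type":"object","properties":{"rows":{"type":"array"}},"required":["rows"]}

```bash
mkdir -p pics; cat > h.py <<'E'
import numpy as np, cv2
from plant import ctrl
def grab(n,f=None):
    d=ctrl.grab_frame(n)
    if f: cv2.imwrite('pics/'+f,d['img'][:,:,::-1])
    return d
def cam(d):
    R=cv2.Rodrigues(np.array(d['rvec'],float))[0]; t=np.array(d['tvec'],float).ravel(); return R,t,np.array(d['mtx'])
def ray(d,px,z):
    R,t,K=cam(d); c=-R.T@t; v=R.T@np.linalg.inv(K)@np.array([px[0],px[1],1.]); return c+v*(z-c[2])/v[2]
def proj(d,p):
    R,t,K=cam(d); q=K@(R@np.array(p,float)+t); return q[:2]/q[2]
E
python3 - <<'E'
from h import *
for n in('top','scene'):
    d=grab(n,n+'1.png'); R,t,K=cam(d); print(n,-R.T@t,K[0,0])
o=ctrl.get_obs(); print({k:np.round(v,3) for k,v in o.items()})
a=cv2.imread('pics/top1.png'); cv2.imwrite('pics/top1b.png',cv2.resize(a,(800,600),interpolation=cv2.INTER_CUBIC))
E
```

```text
top [ 405.50064371  -36.54490616 1288.25586764] 353.7132569967692
scene [1281.10413034 -400.05420701 1173.90616624] 416.6519230879034
{'time': np.float64(0.1), 'joints': array([ 1.236,  0.32 ,  1.566, -0.   ,  1.257, -0.02 ]), 'joint_velocities': array([ 0.003, -0.002, -0.003, -0.001, -0.001,  0.001]), 'tau': array([ 2.0000e-03, -4.1641e+01, -2.3471e+01,  0.0000e+00,  5.0000e-03,
       -0.0000e+00]), 'tcp_pos': array([177.919, 546.352, 230.555]), 'orientation': array([-3.14 , -0.   ,  2.827]), 'contact_force': array([-0.094,  0.4  , -0.062]), 'wrist_torque': array([ 0.021, -0.01 , -0.044]), 'grasp_force': np.float64(0.0), 'grip_width': np.float64(85.456)}
```

View pics/top1b.png

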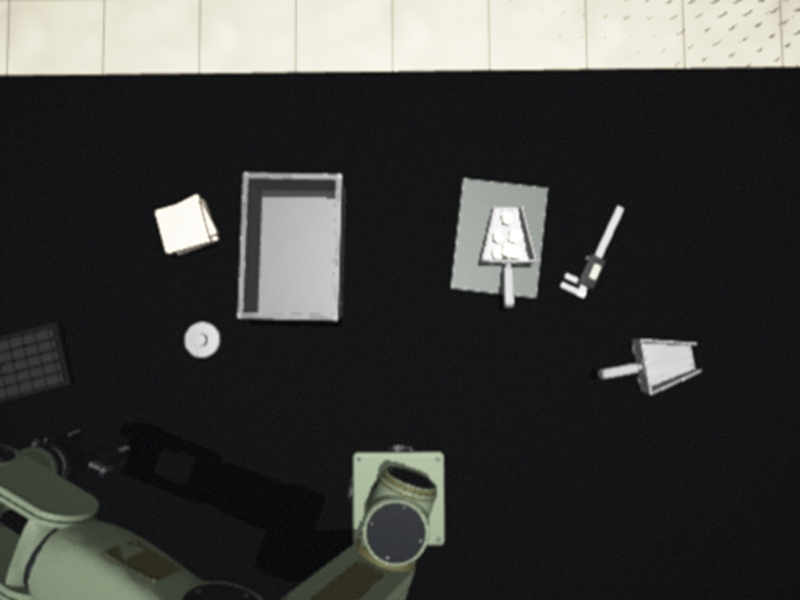

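View pics/scene1.png

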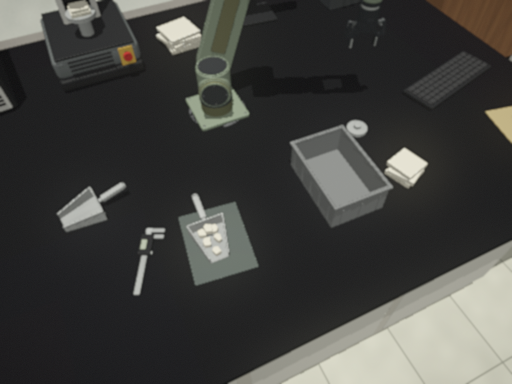

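The top view (800x600) shows the loaded pan on the mat at about (508,240), handle end (509,305). The mat spans (452–548,178–298) and the tub rim corners run from (243,173) to (340,321). The decoy pan, empty, is at (665,365). Next, sub-pixel measurements.

```bash
cat > m.py <<'E'
from h import *
d=grab('top'); im=d['img'].astype(int); g=im.mean(2)
def blob(mask,seed_roi,hull=True):
    x0,y0,x1,y1=seed_roi; m=np.zeros(mask.shape,np.uint8); m[y0:y1,x0:x1]=mask[y0:y1,x0:x1]
    c=max(cv2.findContours(m,0,cv2.CHAIN_APPROX_NONE)[0],key=cv2.contourArea); return c
s=1.5625
for nm,roi,z,th in(('tub',(148,105,225,212),120,60),('mat',(284,108,354,197),3,60)):
    c=blob(g>th,roi)
    if nm=='mat': # cut handle off
        c=c[c[:,0,1]<191]
    h=np.array([ray(d,p[0]+0.0,z)[:2] for p in c],np.float32)
    r=cv2.minAreaRect(h); print(nm,r, cv2.boxPoints(r).round(0).tolist())
E
python3 m.py
python3 - <<'E'
import cv2
a=cv2.imread('pics/top1.png')[105:205,280:360]
cv2.imwrite('pics/c1.png',cv2.resize(a,None,fx=6,fy=6,interpolation=cv2.INTER_CUBIC))
E
```

```text
tub ((564.7518310546875, 225.73269653320312), (218.5093994140625, 318.7512512207031), 88.40006256103516) [[402.0, 121.0], [721.0, 112.0], [727.0, 330.0], [408.0, 339.0]]
mat ((592.746826171875, -237.87095642089844), (205.2105255126953, 271.3862609863281), 82.89439392089844) [[445.0, -323.0], [715.0, -356.0], [740.0, -153.0], [471.0, -119.0]]
```

View pics/c1.png

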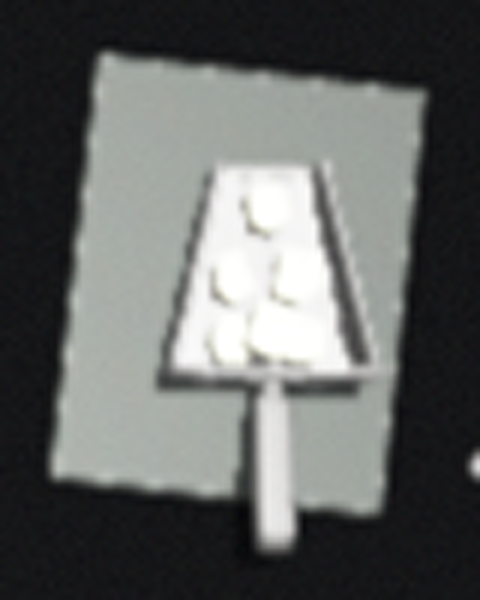

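The crop shows the pan's back-wall top corners at about (165,372) and (380,372), front wall tips at (215,163) and (325,163), and the handle running from (270,385) to (276,548). I'll turn these into the pan's pose.

```bash
cat > p.py <<'E'
from h import *
d=grab('top')
P=lambda u,v,z: ray(d,(u/6+280-.4,v/6+105-.4),z)
bl,br=P(163,374,50),P(380,372,50); fl,fr=P(215,163,28),P(322,163,28)
he=P(276,545,62); hs=P(269,388,45)
print('back',bl,br,np.linalg.norm(bl-br),'front',fl,fr,np.linalg.norm(fl-fr)); print('handle',he,hs,'axis yaw',np.arctan2(*(hs-he)[1::-1]))
b=(bl+br)/2;f=(fl+fr)/2; print('mid',b,f,'len',np.linalg.norm((f-b)[:2]),'yaw',np.arctan2(*(f-b)[1::-1]), 'from handle end', np.arctan2(*(f-he)[1::-1]),np.linalg.norm((f-he)[:2]))
E
python3 p.py
```

```text
back [ 534.64493779 -186.08612977   50.        ] [ 534.81498567 -312.86281565   50.        ] 126.7767999288426 front [ 663.56332203 -221.61544718   28.        ] [ 663.00048467 -285.57244295   28.        ] 63.95947227218042
handle [ 433.83055777 -248.36423645   62.        ] [ 526.41901196 -248.74753309   45.        ] axis yaw -0.0041397651313885
mid [ 534.72996173 -249.47447271   50.        ] [ 663.28190335 -253.59394507   28.        ] len 128.6179293376228 yaw -0.032034235237401655 from handle end -0.02278828787558398 229.51093620807507
```

Request:
{"op": "move_arm", "data": {"rows": [{"tx": -27.8,"ty": -32.9},{"tx": -27.8,"ty": -32.9},{"tx": -27.8,"ty": -32.9},{"tx": -27.8,"ty": -32.9},{"tx": -27.8,"ty": -32.9},{"tx": -27.8,"ty": -32.9},{"tx": -27.8,"ty": -32.9},{"tx": -27.8,"ty": -32.9},{"tx": -27.8,"ty": -32.9},{"tx": -27.8,"ty": -32.9},{"tx": -27.8,"ty": -32.9},{"tx": -27.8,"ty": -32.9},{"tx": -27.8,"ty": -32.9},{"tx": -27.8,"ty": -32.9},{"tx": -27.8,"ty": -32.9},{"tx": -27.8,"ty": -32.9},{"tx": -27.8,"ty": -32.9},{"tx": -27.8,"ty": -32.9},{"tx": -27.8,"ty": -32.9},{"tx": -27.8,"ty": -32.9}]}}

```text
invalid input
```

Request:
{"op": "move_arm", "data": {"rows": [{"wz": 8.5},{"wz": 8.5},{"wz": 8.5},{"wz": 8.5},{"wz": 8.5},{"wz": 8.5},{"wz": 8.5},{"wz": 8.5},{"wz": 8.5},{"wz": 8.5},{"wz": 8.5},{"wz": 8.5},{"wz": 8.5},{"wz": 8.5},{"wz": 8.5},{"wz": 8.5},{"wz": 8.5},{"wz": 8.5},{"wz": 8.5},{"wz": 1.5}]}}

```text
invalid input
```

Request:
{"op": "move_arm", "data": {"rows": [{"tx": -27.8,"ty": -32.9,"tz": 0,"wx": 0,"wy": 0,"wz": 0,"grip": 85},{"tx": -27.8,"ty": -32.9,"tz": 0,"wx": 0,"wy": 0,"wz": 0,"grip": 85},{"tx": -27.8,"ty": -32.9,"tz": 0,"wx": 0,"wy": 0,"wz": 0,"grip": 85},{"tx": -27.8,"ty": -32.9,"tz": 0,"wx": 0,"wy": 0,"wz": 0,"grip": 85},{"tx": -27.8,"ty": -32.9,"tz": 0,"wx": 0,"wy": 0,"wz": 0,"grip": 85},{"tx": -27.8,"ty": -32.9,"tz": 0,"wx": 0,"wy": 0,"wz": 0,"grip": 85},{"tx": -27.8,"ty": -32.9,"tz": 0,"wx": 0,"wy": 0,"wz": 0,"grip": 85},{"tx": -27.8,"ty": -32.9,"tz": 0,"wx": 0,"wy": 0,"wz": 0,"grip": 85},{"tx": -27.8,"ty": -32.9,"tz": 0,"wx": 0,"wy": 0,"wz": 0,"grip": 85},{"tx": -27.8,"ty": -32.9,"tz": 0,"wx": 0,"wy": 0,"wz": 0,"grip": 85},{"tx": -27.8,"ty": -32.9,"tz": 0,"wx": 0,"wy": 0,"wz": 0,"grip": 85},{"tx": -27.8,"ty": -32.9,"tz": 0,"wx": 0,"wy": 0,"wz": 0,"grip": 85},{"tx": -27.8,"ty": -32.9,"tz": 0,"wx": 0,"wy": 0,"wz": 0,"grip": 85},{"tx": -27.8,"ty": -32.9,"tz": 0,"wx": 0,"wy": 0,"wz": 0,"grip": 85},{"tx": -27.8,"ty": -32.9,"tz": 0,"wx": 0,"wy": 0,"wz": 0,"grip": 85},{"tx": -27.8,"ty": -32.9,"tz": 0,"wx": 0,"wy": 0,"wz": 0,"grip": 85},{"tx": -27.8,"ty": -32.9,"tz": 0,"wx": 0,"wy": 0,"wz": 0,"grip": 85},{"tx": -27.8,"ty": -32.9,"tz": 0,"wx": 0,"wy": 0,"wz": 0,"grip": 85},{"tx": -27.8,"ty": -32.9,"tz": 0,"wx": 0,"wy": 0,"wz": 0,"grip": 85},{"tx": -27.8,"ty": -32.9,"tz": 0,"wx": 0,"wy": 0,"wz": 0,"grip": 85}]}}

```text
time: 2.2
tcp_pos: [503.3, -252.8, 231.1]
orientation: [3.141, -0.0, 2.826]
contact_force: [-0.1, 0.1, 1.0]
grip_width: 84.8
grasp_force: 0.0
```

Request:
{"op": "move_arm", "data": {"rows": [{"tx": 0,"ty": 0,"tz": 0,"wx": 0,"wy": 0,"wz": 8.5,"grip": 85},{"tx": 0,"ty": 0,"tz": 0,"wx": 0,"wy": 0,"wz": 8.5,"grip": 85},{"tx": 0,"ty": 0,"tz": 0,"wx": 0,"wy": 0,"wz": 8.5,"grip": 85},{"tx": 0,"ty": 0,"tz": 0,"wx": 0,"wy": 0,"wz": 8.5,"grip": 85},{"tx": 0,"ty": 0,"tz": 0,"wx": 0,"wy": 0,"wz": 8.5,"grip": 85},{"tx": 0,"ty": 0,"tz": 0,"wx": 0,"wy": 0,"wz": 8.5,"grip": 85},{"tx": 0,"ty": 0,"tz": 0,"wx": 0,"wy": 0,"wz": 8.5,"grip": 85},{"tx": 0,"ty": 0,"tz": 0,"wx": 0,"wy": 0,"wz": 8.5,"grip": 85},{"tx": 0,"ty": 0,"tz": 0,"wx": 0,"wy": 0,"wz": 8.5,"grip": 85},{"tx": 0,"ty": 0,"tz": 0,"wx": 0,"wy": 0,"wz": 8.5,"grip": 85},{"tx": 0,"ty": 0,"tz": 0,"wx": 0,"wy": 0,"wz": 8.5,"grip": 85},{"tx": 0,"ty": 0,"tz": 0,"wx": 0,"wy": 0,"wz": 8.5,"grip": 85},{"tx": 0,"ty": 0,"tz": 0,"wx": 0,"wy": 0,"wz": 8.5,"grip": 85},{"tx": 0,"ty": 0,"tz": 0,"wx": 0,"wy": 0,"wz": 8.5,"grip": 85},{"tx": 0,"ty": 0,"tz": 0,"wx": 0,"wy": 0,"wz": 8.5,"grip": 85},{"tx": 0,"ty": 0,"tz": 0,"wx": 0,"wy": 0,"wz": 8.5,"grip": 85},{"tx": 0,"ty": 0,"tz": 0,"wx": 0,"wy": 0,"wz": 8.5,"grip": 85},{"tx": 0,"ty": 0,"tz": 0,"wx": 0,"wy": 0,"wz": 8.5,"grip": 85},{"tx": 0,"ty": 0,"tz": 0,"wx": 0,"wy": 0,"wz": 8.5,"grip": 85},{"tx": 0,"ty": 0,"tz": 0,"wx": 0,"wy": 0,"wz": 1.5,"grip": 85}]}}

```text
time: 4.2
tcp_pos: [502.8, -251.0, 231.1]
orientation: [-3.141, 0.0, -0.019]
contact_force: [0.1, -0.3, -0.3]
grip_width: 84.9
grasp_force: 0.0
```

Request:
{"op": "move_arm", "data": {"rows": [{"tx": 0,"ty": -1.4,"tz": 30,"wx": 0,"wy": 0,"wz": 0,"grip": 85},{"tx": 0,"ty": 0,"tz": 30,"wx": 0,"wy": 0,"wz": 0,"grip": 85},{"tx": 0,"ty": 0,"tz": 30,"wx": 0,"wy": 0,"wz": 0,"grip": 85},{"tx": 0,"ty": 0,"tz": 30,"wx": 0,"wy": 0,"wz": 0,"grip": 85},{"tx": 0,"ty": 0,"tz": 30,"wx": 0,"wy": 0,"wz": 0,"grip": 85},{"tx": 0,"ty": 0,"tz": 20,"wx": 0,"wy": 0,"wz": 0,"grip": 85},{"tx": 0,"ty": 0,"tz": 15,"wx": 0,"wy": 0,"wz": 0,"grip": 85},{"tx": 0,"ty": 0,"tz": 12,"wx": 0,"wy": 0,"wz": 0,"grip": 85},{"tx": 0,"ty": 0,"tz": 10,"wx": 0,"wy": 0,"wz": 0,"grip": 85},{"tx": 0,"ty": 0,"tz": 0,"wx": 0,"wy": 0,"wz": 0,"grip": 85},{"tx": 0,"ty": 0,"tz": 0,"wx": 0,"wy": 0,"wz": 0,"grip": 85}]}}

```text
time: 5.3
tcp_pos: [503.3, -249.8, 24.6]
orientation: [3.141, -0.001, -0.018]
contact_force: [0.6, -0.1, -0.1]
grip_width: 85.0
grasp_force: 0.0
```

```bash
python3 - <<'E'
from h import *
d=grab('top','t2.png');s=grab('scene','s2.png')
a=cv2.resize(cv2.imread('pics/t2.png')[105:215,270:370],None,fx=4,fy=4,interpolation=2)
b=cv2.resize(cv2.imread('pics/s2.png')[170:280,160:260],None,fx=4,fy=4,interpolation=2)
cv2.imwrite('pics/c2.png',np.hstack([a,b]))
E
```

```text
(no output)
```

View pics/c2.png

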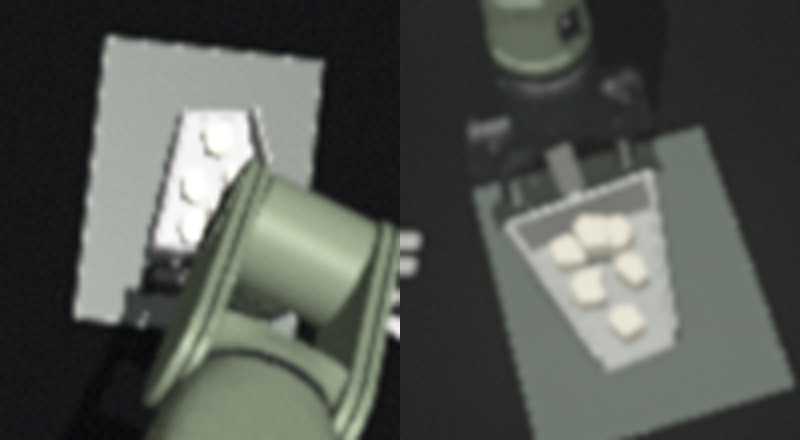

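The scene crop (right half) shows the two fingers, at about (515,195) and (625,155), straddling the handle at (565,170) behind the back wall. The pan is undisturbed and holds its six pieces. I'll close and lift gently.

Request:
{"op": "move_arm", "data": {"rows": [{"tx": 0,"ty": 0,"tz": 0,"wx": 0,"wy": 0,"wz": 0,"grip": 5},{"tx": 0,"ty": 0,"tz": 0,"wx": 0,"wy": 0,"wz": 0,"grip": 5},{"tx": 0,"ty": 0,"tz": 0,"wx": 0,"wy": 0,"wz": 0,"grip": 5},{"tx": 0,"ty": 0,"tz": 0,"wx": 0,"wy": 0,"wz": 0,"grip": 5},{"tx": 0,"ty": 0,"tz": 0,"wx": 0,"wy": 0,"wz": 0,"grip": 5},{"tx": 0,"ty": 0,"tz": 0,"wx": 0,"wy": 0,"wz": 0,"grip": 5},{"tx": 0,"ty": 0,"tz": 0,"wx": 0,"wy": 0,"wz": 0,"grip": 5},{"tx": 0,"ty": 0,"tz": 0,"wx": 0,"wy": 0,"wz": 0,"grip": 5},{"tx": 0,"ty": 0,"tz": 0,"wx": 0,"wy": 0,"wz": 0,"grip": 5},{"tx": 0,"ty": 0,"tz": 0,"wx": 0,"wy": 0,"wz": 0,"grip": 5}]}}

```text
time: 6.4
tcp_pos: [503.1, -249.9, 24.6]
orientation: [3.141, -0.0, -0.018]
contact_force: [-2.0, -0.8, 5.9]
grip_width: 19.0
grasp_force: 59.1
```

Request:
{"op": "move_arm", "data": {"rows": [{"tx": 0,"ty": 0,"tz": -2,"wx": 0,"wy": 0,"wz": 0,"grip": 5},{"tx": 0,"ty": 0,"tz": -4,"wx": 0,"wy": 0,"wz": 0,"grip": 5},{"tx": 0,"ty": 0,"tz": -8,"wx": 0,"wy": 0,"wz": 0,"grip": 5},{"tx": 0,"ty": 0,"tz": -12,"wx": 0,"wy": 0,"wz": 0,"grip": 5},{"tx": 0,"ty": 0,"tz": -12,"wx": 0,"wy": 0,"wz": 0,"grip": 5},{"tx": 0,"ty": 0,"tz": -8,"wx": 0,"wy": 0,"wz": 0,"grip": 5},{"tx": 0,"ty": 0,"tz": -4,"wx": 0,"wy": 0,"wz": 0,"grip": 5},{"tx": 0,"ty": 0,"tz": 0,"wx": 0,"wy": 0,"wz": 0,"grip": 5}]}}

```text
time: 7.2
tcp_pos: [503.4, -249.8, 75.2]
orientation: [3.141, -0.001, -0.018]
contact_force: [0.4, -0.2, -4.1]
grip_width: 19.2
grasp_force: 58.7
```

```bash
python3 - <<'E'
from h import *
print(ctrl.get_obs()['wrist_torque'])
d=grab('top','t3.png');s=grab('scene','s3.png')
a=cv2.resize(cv2.imread('pics/t3.png')[105:215,270:370],None,fx=4,fy=4,interpolation=2)
b=cv2.resize(cv2.imread('pics/s3.png')[160:270,160:260],None,fx=4,fy=4,interpolation=2)
cv2.imwrite('pics/c3.png',np.hstack([a,b]))
E
```

```text
[-0.0297869   0.31733457 -0.00094385]
```

View pics/c3.png

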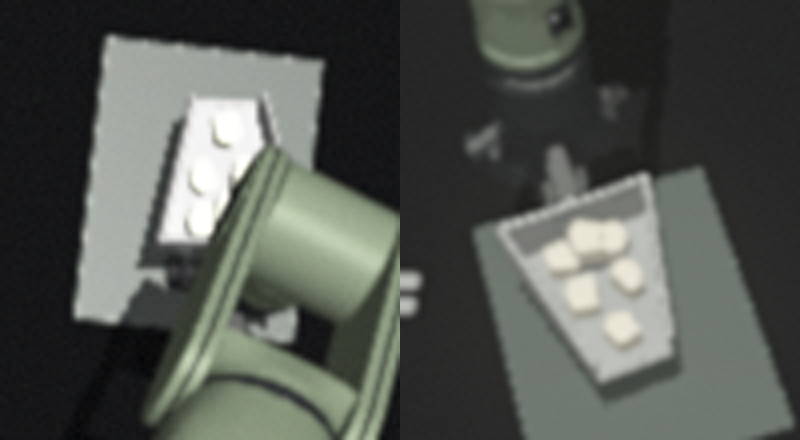

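```bash
python3 - <<'E'
from h import *
s=grab('scene')
gx,gz=503,94
def P(x,y,z,th):  # pan coords, grip at x -95,z40
    dx,dz=x+95,z-40; c,q=np.cos(th),np.sin(th)
    X=gx+dx*c+dz*q; Z=gz-dx*q+dz*c; return X,-250-.02*dx+y,Z
for th in(0,.1,.2,.3):
    print(th,*[ (proj(s,P(*p,th))-[160,160])*4+[400,0] for p in((65,31,0),(65,-31,0),(-65,60,50),(-65,-60,50))])
E
```

```text
0 [673.4181907 349.8783785] [597.62946649 381.15971161] [642.35109794 172.49551043] [497.87570685 227.52107635]
0.1 [672.38811322 355.12107955] [597.48649937 386.09704788] [643.07078179 175.52548496] [498.82995076 230.54160217]
0.2 [670.56811143 358.31443244] [596.54718719 388.95661032] [643.64860357 178.31103819] [499.66349799 233.30217378]
0.3 [668.00526838 359.49672096] [594.84985944 389.78209897] [644.07921532 180.82424189] [500.36822853 235.77519981]
```

Request:
{"op": "move_arm", "data": {"rows": [{"tx": 0,"ty": 0,"tz": -5,"wx": 0,"wy": 0,"wz": 0,"grip": 5},{"tx": 1,"ty": -4,"tz": -10,"wx": 0,"wy": 0,"wz": 0,"grip": 5},{"tx": 2,"ty": -8,"tz": -10,"wx": 0,"wy": 0,"wz": 0,"grip": 5},{"tx": 3,"ty": -12,"tz": -10,"wx": 0,"wy": 0,"wz": 0,"grip": 5},{"tx": 4,"ty": -16,"tz": -10,"wx": 0,"wy": 0,"wz": 0,"grip": 5},{"tx": 4,"ty": -16,"tz": -10,"wx": 0,"wy": 0,"wz": 0,"grip": 5},{"tx": 4,"ty": -16,"tz": -10,"wx": 0,"wy": 0,"wz": 0,"grip": 5},{"tx": 4,"ty": -16,"tz": -10,"wx": 0,"wy": 0,"wz": 0,"grip": 5},{"tx": 4,"ty": -16,"tz": -10,"wx": 0,"wy": 0,"wz": 0,"grip": 5},{"tx": 4,"ty": -16,"tz": -10,"wx": 0,"wy": 0,"wz": 0,"grip": 5},{"tx": 4,"ty": -16,"tz": -10,"wx": 0,"wy": 0,"wz": 0,"grip": 5},{"tx": 4,"ty": -16,"tz": -10,"wx": 0,"wy": 0,"wz": 0,"grip": 5},{"tx": 4,"ty": -16,"tz": -10,"wx": 0,"wy": 0,"wz": 0,"grip": 5},{"tx": 4,"ty": -16,"tz": -5,"wx": 0,"wy": 0,"wz": 0,"grip": 5},{"tx": 4,"ty": -16,"tz": 0,"wx": 0,"wy": 0,"wz": 0,"grip": 5},{"tx": 4,"ty": -16,"tz": 0,"wx": 0,"wy": 0,"wz": 0,"grip": 5},{"tx": 3,"ty": -12,"tz": 0,"wx": 0,"wy": 0,"wz": 0,"grip": 5},{"tx": 2,"ty": -8,"tz": 0,"wx": 0,"wy": 0,"wz": 0,"grip": 5}]}}

```text
time: 9.15
tcp_pos: [566.3, -13.5, 203.7]
orientation: [-3.141, 0.001, -0.017]
contact_force: [0.4, -0.1, -3.2]
grip_width: 19.2
grasp_force: 58.6
```

Request:
{"op": "move_arm", "data": {"rows": [{"tx": 0,"ty": 0,"tz": 0,"wx": 0,"wy": 0,"wz": -2,"grip": 5},{"tx": 0,"ty": 0,"tz": 0,"wx": 0,"wy": 0,"wz": -4,"grip": 5},{"tx": 0,"ty": 0,"tz": 0,"wx": 0,"wy": 0,"wz": -6,"grip": 5},{"tx": 0,"ty": 0,"tz": 0,"wx": 0,"wy": 0,"wz": -6,"grip": 5},{"tx": 0,"ty": 0,"tz": 0,"wx": 0,"wy": 0,"wz": -6,"grip": 5},{"tx": 0,"ty": 0,"tz": 0,"wx": 0,"wy": 0,"wz": -6,"grip": 5},{"tx": 0,"ty": 0,"tz": 0,"wx": 0,"wy": 0,"wz": -6,"grip": 5},{"tx": 0,"ty": 0,"tz": 0,"wx": 0,"wy": 0,"wz": -6,"grip": 5},{"tx": 0,"ty": 0,"tz": 0,"wx": 0,"wy": 0,"wz": -6,"grip": 5},{"tx": 0,"ty": 0,"tz": 0,"wx": 0,"wy": 0,"wz": -6,"grip": 5},{"tx": 0,"ty": 0,"tz": 0,"wx": 0,"wy": 0,"wz": -6,"grip": 5},{"tx": 0,"ty": 0,"tz": 0,"wx": 0,"wy": 0,"wz": -6,"grip": 5},{"tx": 0,"ty": 0,"tz": 0,"wx": 0,"wy": 0,"wz": -6,"grip": 5},{"tx": 0,"ty": 0,"tz": 0,"wx": 0,"wy": 0,"wz": -6,"grip": 5},{"tx": 0,"ty": 0,"tz": 0,"wx": 0,"wy": 0,"wz": -5,"grip": 5},{"tx": 0,"ty": 0,"tz": 0,"wx": 0,"wy": 0,"wz": -4,"grip": 5},{"tx": 0,"ty": 0,"tz": 0,"wx": 0,"wy": 0,"wz": -2.4,"grip": 5},{"tx": 0,"ty": 0,"tz": 0,"wx": 0,"wy": 0,"wz": 0,"grip": 5},{"tx": 0,"ty": 0,"tz": 0,"wx": 0,"wy": 0,"wz": 0,"grip": 5}]}}

```text
time: 11.05
tcp_pos: [566.4, -14.9, 204.1]
orientation: [3.141, 0.0, 1.541]
contact_force: [-0.3, -0.1, -5.3]
grip_width: 19.1
grasp_force: 58.6
```

```bash
python3 - <<'E'
from h import *
print(ctrl.get_obs()['joints'])
d=grab('top','t4.png');s=grab('scene','s4.png')
a=cv2.resize(cv2.imread('pics/t4.png')[90:240,130:263],None,fx=3,fy=3,interpolation=2)
b=cv2.resize(cv2.imread('pics/s4.png')[90:240,250:383],None,fx=3,fy=3,interpolation=2)
cv2.imwrite('pics/c4.png',np.hstack([a,b]))
E
```

```text
[-4.64321152e-02  3.24800140e-01  1.62768995e+00 -3.96236404e-04
  1.18897075e+00 -1.66920409e-02]
```

View pics/c4.png

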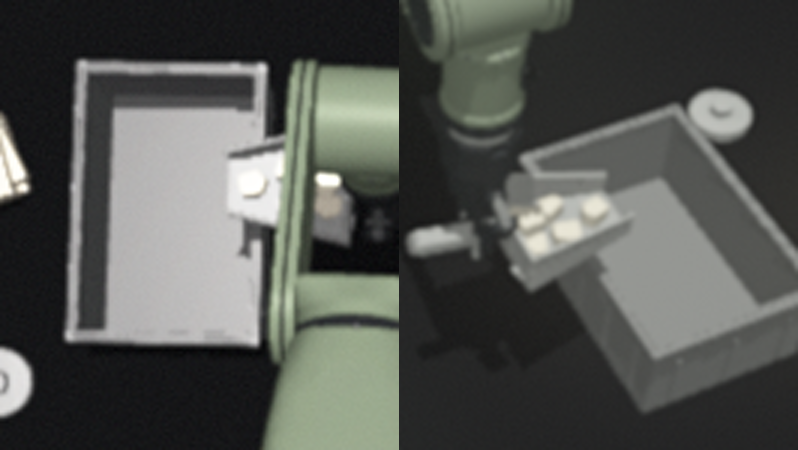

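The top crop shows the lip at about (228,185), inside the tub's right rim at (265,185), with the pan level and still loaded. I'll lower it onto the rim.

Request:
{"op": "move_arm", "data": {"rows": [{"tx": 0,"ty": 0,"tz": 5,"wx": 0,"wy": 0,"wz": 0,"grip": 5},{"tx": 0,"ty": 0,"tz": 10,"wx": 0,"wy": 0,"wz": 0,"grip": 5},{"tx": 0,"ty": 0,"tz": 12,"wx": 0,"wy": 0,"wz": 0,"grip": 5},{"tx": 0,"ty": 0,"tz": 12,"wx": 0,"wy": 0,"wz": 0,"grip": 5},{"tx": 0,"ty": 0,"tz": 8,"wx": 0,"wy": 0,"wz": 0,"grip": 5},{"tx": 0,"ty": 0,"tz": 4,"wx": 0,"wy": 0,"wz": 0,"grip": 5},{"tx": 0,"ty": 0,"tz": 2,"wx": 0,"wy": 0,"wz": 0,"grip": 5},{"tx": 0,"ty": 0,"tz": 2,"wx": 0,"wy": 0,"wz": 0,"grip": 5},{"tx": 0,"ty": 0,"tz": 0,"wx": 0,"wy": 0,"wz": 0,"grip": 5},{"tx": 0,"ty": 0,"tz": 0,"wx": 0,"wy": 0,"wz": 0,"grip": 5}]}}

```text
time: 12.15
tcp_pos: [566.5, -14.8, 149.7]
orientation: [3.141, -0.0, 1.542]
contact_force: [-0.1, 0.3, -4.4]
grip_width: 18.8
grasp_force: 58.8
```

```bash
python3 -c "
from h import *
o=ctrl.get_obs();print(o['contact_force'],o['wrist_torque'])"
```

```text
[-0.12701682  0.2942668  -4.40182852] [-0.31289051  0.01973037  0.0195362 ]
```

Request:
{"op": "move_arm", "data": {"rows": [{"tx": 0,"ty": 0,"tz": 1.5,"wx": 0,"wy": 0,"wz": 0,"grip": 5},{"tx": 0,"ty": 0,"tz": 1.5,"wx": 0,"wy": 0,"wz": 0,"grip": 5},{"tx": 0,"ty": 0,"tz": 0,"wx": 0,"wy": 0,"wz": 0,"grip": 5}]}}

```text
time: 12.45
tcp_pos: [566.1, -14.8, 146.1]
orientation: [-3.141, -0.0, 1.542]
contact_force: [-0.3, -0.7, -3.4]
grip_width: 19.1
grasp_force: 58.7
```

```bash
python3 -c "
from h import *
o=ctrl.get_obs();print(o['contact_force'],o['wrist_torque'])"
```

```text
[-0.31463885 -0.73947442 -3.41443125] [-0.33073168  0.01303253 -0.00913797]
```

Request:
{"op": "move_arm", "data": {"rows": [{"tx": 0,"ty": 0,"tz": 1.5,"wx": 0,"wy": 0,"wz": 0,"grip": 5},{"tx": 0,"ty": 0,"tz": 1.5,"wx": 0,"wy": 0,"wz": 0,"grip": 5},{"tx": 0,"ty": 0,"tz": 0,"wx": 0,"wy": 0,"wz": 0,"grip": 5}]}}

```text
time: 12.75
tcp_pos: [566.1, -14.7, 143.0]
orientation: [-3.141, -0.0, 1.542]
contact_force: [0.0, -0.4, -2.9]
grip_width: 18.8
grasp_force: 58.7
```

```bash
python3 -c "
from h import *
o=ctrl.get_obs();print(o['contact_force'],o['wrist_torque'])"
```

```text
[ 0.03717629 -0.36546912 -2.85646915] [-0.33746612 -0.00515457 -0.05394343]
```

Request:
{"op": "move_arm", "data": {"rows": [{"tx": 0,"ty": 0,"tz": 1.5,"wx": 0,"wy": 0,"wz": 0,"grip": 5},{"tx": 0,"ty": 0,"tz": 1,"wx": 0,"wy": 0,"wz": 0,"grip": 5},{"tx": 0,"ty": 0,"tz": 0,"wx": 0,"wy": 0,"wz": 0,"grip": 5}]}}

```text
time: 13.05
tcp_pos: [566.5, -14.9, 141.2]
orientation: [3.141, -0.0, 1.542]
contact_force: [0.2, -1.2, -1.0]
grip_width: 19.0
grasp_force: 59.1
```

```bash
python3 -c "
from h import *
o=ctrl.get_obs();print(o['contact_force'],o['wrist_torque'])"
```

```text
[ 0.16164352 -1.24497941 -0.98572231] [-0.065158    0.07865583  0.12747385]
```

Request:
{"op": "move_arm", "data": {"rows": [{"tx": 0,"ty": 0,"tz": 1.5,"wx": 0,"wy": 0,"wz": 0,"grip": 5},{"tx": 0,"ty": 0,"tz": 1,"wx": 0,"wy": 0,"wz": 0,"grip": 5},{"tx": 0,"ty": 0,"tz": 0,"wx": 0,"wy": 0,"wz": 0,"grip": 5}]}}

```text
time: 13.35
tcp_pos: [567.1, -15.1, 138.9]
orientation: [3.139, 0.0, 1.542]
contact_force: [1.2, -3.5, 2.9]
grip_width: 19.1
grasp_force: 59.5
```

```bash
python3 -c "
from h import *
o=ctrl.get_obs();print(o['contact_force'],o['wrist_torque'])"
```

```text
[ 1.15832075 -3.52265101  2.89715219] [-0.09959925 -0.06404943 -0.03941991]
```

Request:
{"op": "move_arm", "data": {"rows": [{"tx": 0,"ty": 0,"tz": 0,"wx": 0,"wy": 0,"wz": 0,"grip": 5},{"tx": 0,"ty": 0,"tz": 0,"wx": 0,"wy": 0,"wz": 0,"grip": 5},{"tx": 0,"ty": 0,"tz": 0,"wx": 0,"wy": 0,"wz": 0,"grip": 5},{"tx": 0,"ty": 0,"tz": 0,"wx": 0,"wy": 0,"wz": 0,"grip": 5},{"tx": 0,"ty": 0,"tz": -3,"wx": 0,"wy": 0,"wz": 0,"grip": 5},{"tx": 0,"ty": 0,"tz": -6,"wx": 0,"wy": 0,"wz": 0,"grip": 5},{"tx": 3,"ty": 0,"tz": -6,"wx": 0,"wy": 0,"wz": 0,"grip": 5},{"tx": 7,"ty": 0,"tz": -2,"wx": 0,"wy": 0,"wz": 0,"grip": 5},{"tx": 10,"ty": 0,"tz": 0,"wx": 0,"wy": 0,"wz": 0,"grip": 5},{"tx": 10,"ty": 0,"tz": 0,"wx": 0,"wy": 0,"wz": 0,"grip": 5},{"tx": 5,"ty": 0,"tz": 0,"wx": 0,"wy": 0,"wz": 0,"grip": 5}]}}

```text
time: 14.45
tcp_pos: [566.9, 21.7, 154.9]
orientation: [-3.141, -0.0, 1.544]
contact_force: [0.4, -0.3, -3.9]
grip_width: 19.0
grasp_force: 58.8
```

Request:
{"op": "move_arm", "data": {"rows": [{"tx": 1.9,"ty": 0,"tz": -11.1,"wx": 0,"wy": -4,"wz": 0,"grip": 5},{"tx": 1.9,"ty": 0,"tz": -11.1,"wx": 0,"wy": -4,"wz": 0,"grip": 5},{"tx": 1.9,"ty": 0,"tz": -11.1,"wx": 0,"wy": -4,"wz": 0,"grip": 5},{"tx": 1.9,"ty": 0,"tz": -11.1,"wx": 0,"wy": -4,"wz": 0,"grip": 5},{"tx": 1.9,"ty": 0,"tz": -11.1,"wx": 0,"wy": -4,"wz": 0,"grip": 5},{"tx": 1.9,"ty": 0,"tz": -11.1,"wx": 0,"wy": -4,"wz": 0,"grip": 5},{"tx": 1.9,"ty": 0,"tz": -11.1,"wx": 0,"wy": -4,"wz": 0,"grip": 5},{"tx": 1.9,"ty": 0,"tz": -11.1,"wx": 0,"wy": -4,"wz": 0,"grip": 5},{"tx": 1.9,"ty": 0,"tz": -11.1,"wx": 0,"wy": -4,"wz": 0,"grip": 5},{"tx": 1.9,"ty": 0,"tz": -11.1,"wx": 0,"wy": -4,"wz": 0,"grip": 5},{"tx": 0,"ty": 0,"tz": 0,"wx": 0,"wy": 0,"wz": 0,"grip": 5},{"tx": 0,"ty": 0,"tz": 0,"wx": 0,"wy": 0,"wz": 0,"grip": 5}]}}

```text
time: 15.65
tcp_pos: [568.7, 72.2, 252.5]
orientation: [-3.141, 0.696, 1.544]
contact_force: [0.7, -0.5, -3.3]
grip_width: 19.2
grasp_force: 59.1
```

```bash
python3 - <<'E'
from h import *
o=ctrl.get_obs();print(o['joints'].round(2),o['contact_force'],o['wrist_torque'])
d=grab('top','t5.png');s=grab('scene','s5.png')
a=cv2.resize(cv2.imread('pics/t5.png')[90:240,130:263],None,fx=3,fy=3,interpolation=2)
b=cv2.resize(cv2.imread('pics/s5.png')[80:230,260:393],None,fx=3,fy=3,interpolation=2)
cv2.imwrite('pics/c5.png',np.hstack([a,b]))
E
```

```text
[ 0.43  0.45  1.49 -0.61  1.55  0.58] [ 0.72776519 -0.51672966 -3.30838324] [ 0.41819698 -0.02401267  0.06141167]
```

View pics/c5.png

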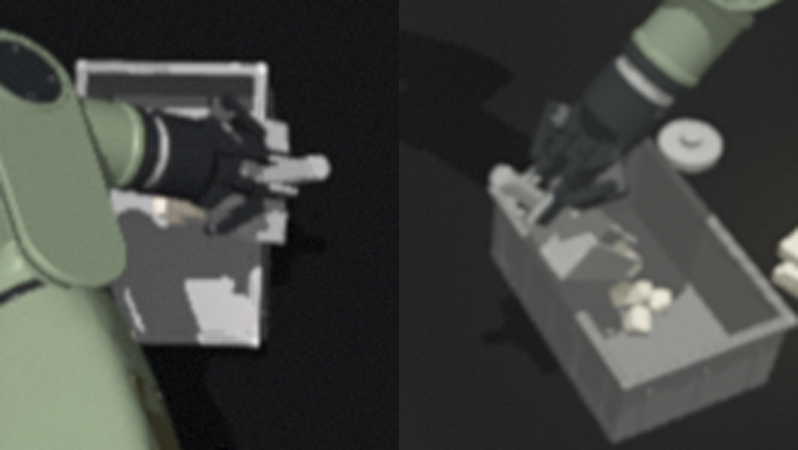

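The scene crop shows about four pieces in the tub near (640,300) and one at the pan's mouth near (615,245). I'll tip further, add a small shake and look again.

Request:
{"op": "move_arm", "data": {"rows": [{"tx": 1.9,"ty": 0,"tz": -11.1,"wx": 0,"wy": -4,"wz": 0,"grip": 5},{"tx": 1.9,"ty": 0,"tz": -11.1,"wx": 0,"wy": -4,"wz": 0,"grip": 5},{"tx": 1.9,"ty": 0,"tz": -11.1,"wx": 0,"wy": -4,"wz": 0,"grip": 5},{"tx": 1.9,"ty": 0,"tz": -11.1,"wx": 0,"wy": -4,"wz": 0,"grip": 5},{"tx": 1.9,"ty": 0,"tz": -11.1,"wx": 0,"wy": -4,"wz": 0,"grip": 5},{"tx": 0,"ty": 0,"tz": 0,"wx": 0,"wy": 0,"wz": 0,"grip": 5},{"tx": 0,"ty": 8,"tz": 0,"wx": 0,"wy": 0,"wz": 0,"grip": 5},{"tx": 0,"ty": -8,"tz": 0,"wx": 0,"wy": 0,"wz": 0,"grip": 5},{"tx": 0,"ty": -8,"tz": 0,"wx": 0,"wy": 0,"wz": 0,"grip": 5},{"tx": 0,"ty": 8,"tz": 0,"wx": 0,"wy": 0,"wz": 0,"grip": 5},{"tx": 0,"ty": 0,"tz": 0,"wx": 0,"wy": 0,"wz": 0,"grip": 5},{"tx": 0,"ty": 0,"tz": 0,"wx": 0,"wy": 0,"wz": 0,"grip": 5}]}}

```text
time: 16.95
tcp_pos: [570.2, 118.6, 283.1]
orientation: [3.141, 1.047, 1.541]
contact_force: [0.3, 0.4, -1.9]
grip_width: 19.2
grasp_force: 59.2
```

```bash
python3 - <<'E'
from h import *
o=ctrl.get_obs();print(o['joints'].round(2),o['contact_force'],o['wrist_torque'])
s=grab('scene','s6.png')
cv2.imwrite('pics/c6.png',cv2.resize(cv2.imread('pics/s6.png')[110:230,280:400],None,fx=5,fy=5,interpolation=2))
E
```

```text
[ 0.58  0.59  1.4  -0.82  1.83  0.68] [ 0.30283326  0.39761663 -1.90869552] [ 0.69275824 -0.02529213  0.00381578]
```

View pics/c6.png

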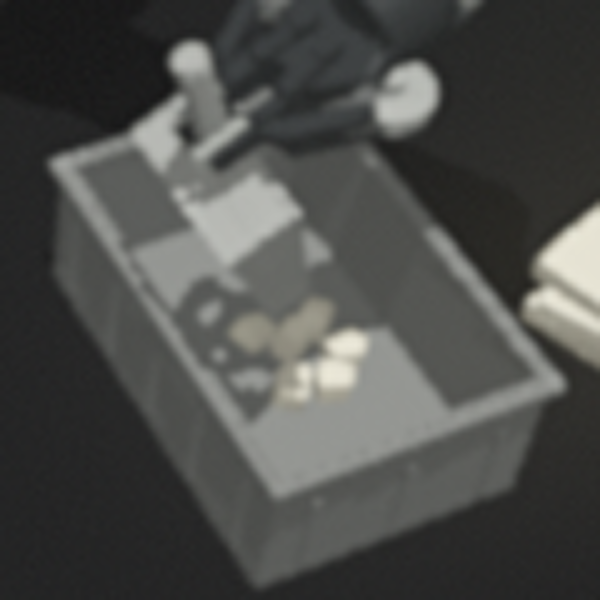

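The crop shows about six pieces on the tub floor, around (255–350,310–390), but the pan's inside is hidden from this camera. I'll give one more shake and then weigh the pan.

Request:
{"op": "move_arm", "data": {"rows": [{"tx": 0,"ty": 12,"tz": 0,"wx": 0,"wy": 0,"wz": 0,"grip": 5},{"tx": 0,"ty": -12,"tz": 0,"wx": 0,"wy": 0,"wz": 0,"grip": 5},{"tx": -12,"ty": 0,"tz": 0,"wx": 0,"wy": 4,"wz": 0,"grip": 5},{"tx": 12,"ty": 0,"tz": 0,"wx": 0,"wy": -4,"wz": 0,"grip": 5},{"tx": -12,"ty": 0,"tz": 0,"wx": 0,"wy": 4,"wz": 0,"grip": 5},{"tx": 12,"ty": 0,"tz": 0,"wx": 0,"wy": -4,"wz": 0,"grip": 5},{"tx": 0,"ty": 0,"tz": 0,"wx": 0,"wy": 0,"wz": 0,"grip": 5},{"tx": 0,"ty": 0,"tz": 0,"wx": 0,"wy": 0,"wz": 0,"grip": 5}]}}

```text
time: 17.8
tcp_pos: [570.0, 120.4, 283.2]
orientation: [-3.138, 1.048, 1.546]
contact_force: [0.2, -1.0, -2.6]
grip_width: 19.1
grasp_force: 59.3
```

```bash
python3 - <<'E'
from h import *
F=[]
for i in range(16):
    s=ctrl.grab_frame('scene'); F.append(ctrl.get_obs()['contact_force'])
F=np.array(F); print(F.mean(0),F.std(0))
cv2.imwrite('pics/s7.png',s['img'][:,:,::-1])
a=cv2.resize(cv2.imread('pics/s7.png')[155:205,310:370],None,fx=10,fy=10,interpolation=2)
cv2.imwrite('pics/c7.png',cv2.convertScaleAbs(a,alpha=1.3))
E
```

```text
[-0.08352814 -0.28681519 -2.41925981] [0.4531389  0.40622904 0.41264001]
```

View pics/c7.png

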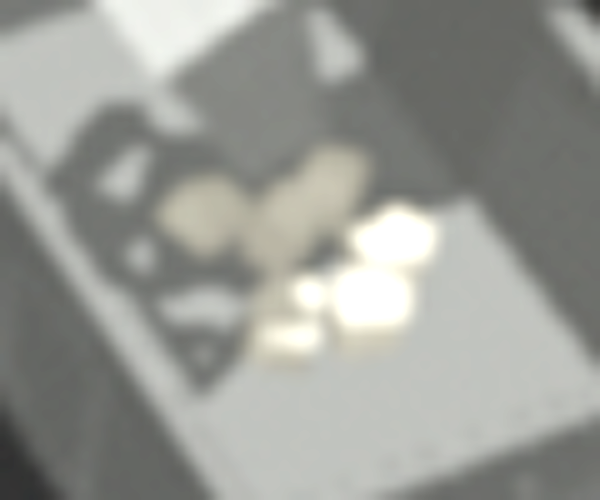

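Six pieces show in the tub: (200,215), two forming one elongated blob at (270,230)/(335,170), then (395,235), (370,300) and (285,325). The pan's weight fell from about 4.2 N to 2.4 N, about 170 g or six pieces. I'll raise the pan, level it and carry it back.

Request:
{"op": "move_arm", "data": {"rows": [{"tx": -13,"ty": 0,"tz": -7.5,"wx": 0,"wy": 0,"wz": 0,"grip": 5},{"tx": -26,"ty": 0,"tz": -15,"wx": 0,"wy": 0,"wz": 0,"grip": 5},{"tx": -1.4,"ty": 0,"tz": 22.5,"wx": 0,"wy": 8,"wz": 0,"grip": 5},{"tx": -1.4,"ty": 0,"tz": 22.5,"wx": 0,"wy": 8,"wz": 0,"grip": 5},{"tx": -1.4,"ty": 0,"tz": 22.5,"wx": 0,"wy": 8,"wz": 0,"grip": 5},{"tx": -1.4,"ty": 0,"tz": 22.5,"wx": 0,"wy": 8,"wz": 0,"grip": 5},{"tx": -1.4,"ty": 0,"tz": 22.5,"wx": 0,"wy": 8,"wz": 0,"grip": 5},{"tx": -1.4,"ty": 0,"tz": 22.5,"wx": 0,"wy": 8,"wz": 0,"grip": 5},{"tx": -1.4,"ty": 0,"tz": 22.5,"wx": 0,"wy": 8,"wz": 0,"grip": 5},{"tx": -1.1,"ty": 0,"tz": 11.2,"wx": 0,"wy": 4,"wz": 0,"grip": 5},{"tx": 0,"ty": 0,"tz": 0,"wx": 0,"wy": 0,"wz": 0,"grip": 5}]}}

```text
time: 19.7
tcp_pos: [565.9, 18.6, 200.4]
orientation: [-3.138, 0.002, 1.539]
contact_force: [0.7, 0.4, -2.6]
grip_width: 19.3
grasp_force: 59.1
```

```bash
python3 - <<'E'
from h import *
s=grab('scene','s8.png')
cv2.imwrite('pics/c8.png',cv2.resize(cv2.imread('pics/s8.png')[90:230,240:400],None,fx=4,fy=4,interpolation=2))
E
```

```text
(no output)
```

View pics/c8.png

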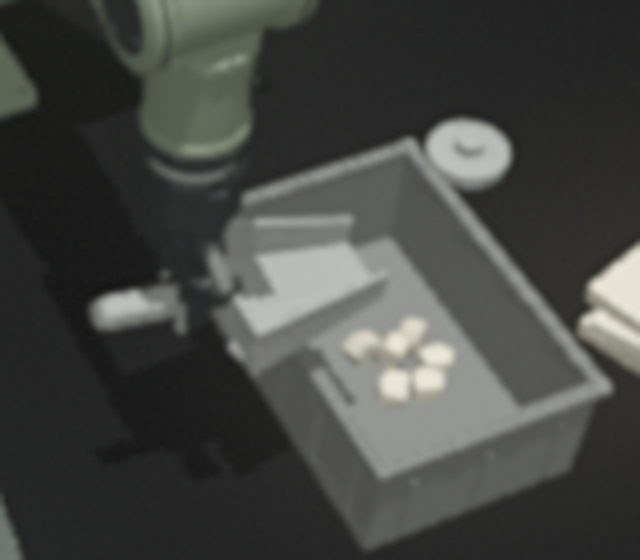

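The crop shows all six pieces in the tub at (345–455,320–400), the pan empty and the tub in place. I'll carry the pan back over the mat.

Request:
{"op": "move_arm", "data": {"rows": [{"tx": -10,"ty": -2,"tz": 0,"wx": 0,"wy": 0,"wz": 0,"grip": 5},{"tx": -20,"ty": -5,"tz": 0,"wx": 0,"wy": 0,"wz": 0,"grip": 5},{"tx": -25,"ty": -5,"tz": 0,"wx": 0,"wy": 0,"wz": 0,"grip": 5},{"tx": -25,"ty": -5,"tz": 0,"wx": 0,"wy": 0,"wz": 0,"grip": 5},{"tx": -25,"ty": -5,"tz": 0,"wx": 0,"wy": 0,"wz": 0,"grip": 5},{"tx": -25,"ty": -5,"tz": 0,"wx": 0,"wy": 0,"wz": 0,"grip": 5},{"tx": -25,"ty": -5,"tz": 0,"wx": 0,"wy": 0,"wz": 0,"grip": 5},{"tx": -25,"ty": -5,"tz": 0,"wx": 0,"wy": 0,"wz": 0,"grip": 5},{"tx": -25,"ty": -5,"tz": 0,"wx": 0,"wy": 0,"wz": 0,"grip": 5},{"tx": -25,"ty": -5,"tz": 0,"wx": 0,"wy": 0,"wz": 0,"grip": 5},{"tx": -20,"ty": -5,"tz": 0,"wx": 0,"wy": 0,"wz": 0,"grip": 5},{"tx": -10,"ty": -5,"tz": 0,"wx": 0,"wy": 0,"wz": 0,"grip": 5}]}}

```text
time: 20.95
tcp_pos: [503.3, -237.5, 201.8]
orientation: [3.141, 0.002, 1.544]
contact_force: [-0.5, -0.3, -2.7]
grip_width: 18.7
grasp_force: 59.1
```

Request:
{"op": "move_arm", "data": {"rows": [{"tx": 0,"ty": 0,"tz": 0,"wx": 0,"wy": 0,"wz": 3,"grip": 5},{"tx": 0,"ty": 0,"tz": 0,"wx": 0,"wy": 0,"wz": 5,"grip": 5},{"tx": 0,"ty": 0,"tz": 0,"wx": 0,"wy": 0,"wz": 7,"grip": 5},{"tx": 0,"ty": 0,"tz": 0,"wx": 0,"wy": 0,"wz": 7,"grip": 5},{"tx": 0,"ty": 0,"tz": 0,"wx": 0,"wy": 0,"wz": 7,"grip": 5},{"tx": 0,"ty": 0,"tz": 0,"wx": 0,"wy": 0,"wz": 7,"grip": 5},{"tx": 0,"ty": 0,"tz": 0,"wx": 0,"wy": 0,"wz": 7,"grip": 5},{"tx": 0,"ty": 0,"tz": 0,"wx": 0,"wy": 0,"wz": 7,"grip": 5},{"tx": 0,"ty": 0,"tz": 0,"wx": 0,"wy": 0,"wz": 7,"grip": 5},{"tx": 0,"ty": 0,"tz": 0,"wx": 0,"wy": 0,"wz": 7,"grip": 5},{"tx": 0,"ty": 0,"tz": 0,"wx": 0,"wy": 0,"wz": 7,"grip": 5},{"tx": 0,"ty": 0,"tz": 0,"wx": 0,"wy": 0,"wz": 7,"grip": 5},{"tx": 0,"ty": 0,"tz": 0,"wx": 0,"wy": 0,"wz": 6,"grip": 5},{"tx": 0,"ty": 0,"tz": 0,"wx": 0,"wy": 0,"wz": 4,"grip": 5},{"tx": 0,"ty": 0,"tz": 0,"wx": 0,"wy": 0,"wz": 1.3,"grip": 5},{"tx": 0,"ty": 0,"tz": 0,"wx": 0,"wy": 0,"wz": 0,"grip": 5}]}}

```text
time: 22.55
tcp_pos: [503.1, -235.8, 201.1]
orientation: [3.141, 0.0, -0.014]
contact_force: [0.6, -0.3, -2.3]
grip_width: 19.2
grasp_force: 59.1
```

Request:
{"op": "move_arm", "data": {"rows": [{"tx": 0,"ty": 0,"tz": 10,"wx": 0,"wy": 0,"wz": 0,"grip": 5},{"tx": 0,"ty": 0,"tz": 20,"wx": 0,"wy": 0,"wz": 0,"grip": 5},{"tx": 0,"ty": 0,"tz": 25,"wx": 0,"wy": 0,"wz": 0,"grip": 5},{"tx": 0,"ty": 0,"tz": 25,"wx": 0,"wy": 0,"wz": 0,"grip": 5},{"tx": 0,"ty": 0,"tz": 25,"wx": 0,"wy": 0,"wz": 0,"grip": 5},{"tx": 0,"ty": 0,"tz": 20,"wx": 0,"wy": 0,"wz": 0,"grip": 5},{"tx": 0,"ty": 0,"tz": 15,"wx": 0,"wy": 0,"wz": 0,"grip": 5},{"tx": 0,"ty": 0,"tz": 12,"wx": 0,"wy": 0,"wz": 0,"grip": 5},{"tx": 0,"ty": 0,"tz": 8,"wx": 0,"wy": 0,"wz": 0,"grip": 5},{"tx": 0,"ty": 0,"tz": 4,"wx": 0,"wy": 0,"wz": 0,"grip": 5},{"tx": 0,"ty": 0,"tz": 3,"wx": 0,"wy": 0,"wz": 0,"grip": 5},{"tx": 0,"ty": 0,"tz": 3,"wx": 0,"wy": 0,"wz": 0,"grip": 5},{"tx": 0,"ty": 0,"tz": 2,"wx": 0,"wy": 0,"wz": 0,"grip": 5},{"tx": 0,"ty": 0,"tz": 2,"wx": 0,"wy": 0,"wz": 0,"grip": 5},{"tx": 0,"ty": 0,"tz": 0,"wx": 0,"wy": 0,"wz": 0,"grip": 5}]}}

```text
time: 24.05
tcp_pos: [502.8, -236.4, 26.7]
orientation: [-3.141, 0.0, -0.016]
contact_force: [0.0, 0.6, -2.3]
grip_width: 19.2
grasp_force: 59.2
```

Request:
{"op": "move_arm", "data": {"rows": [{"tx": 0,"ty": 0,"tz": 1,"wx": 0,"wy": 0,"wz": 0,"grip": 5},{"tx": 0,"ty": 0,"tz": 1,"wx": 0,"wy": 0,"wz": 0,"grip": 5},{"tx": 0,"ty": 0,"tz": 0,"wx": 0,"wy": 0,"wz": 0,"grip": 5}]}}

```text
time: 24.35
tcp_pos: [502.8, -236.4, 24.7]
orientation: [-3.141, 0.0, -0.016]
contact_force: [0.1, 0.5, -2.8]
grip_width: 19.5
grasp_force: 59.2
```

Request:
{"op": "move_arm", "data": {"rows": [{"tx": 0,"ty": 0,"tz": 1,"wx": 0,"wy": 0,"wz": 0,"grip": 5},{"tx": 0,"ty": 0,"tz": 1,"wx": 0,"wy": 0,"wz": 0,"grip": 5},{"tx": 0,"ty": 0,"tz": 0,"wx": 0,"wy": 0,"wz": 0,"grip": 5}]}}

```text
time: 24.65
tcp_pos: [502.8, -236.4, 24.3]
orientation: [3.141, -0.0, -0.016]
contact_force: [-3.8, 1.7, 8.9]
grip_width: 18.9
grasp_force: 60.8
```

Contact with the mat. I'll release and retreat.

Request:
{"op": "move_arm", "data": {"rows": [{"tx": 0,"ty": 0,"tz": -0.8,"wx": 0,"wy": 0,"wz": 0,"grip": 20},{"tx": 0,"ty": 0,"tz": 0,"wx": 0,"wy": 0,"wz": 0,"grip": 40},{"tx": 0,"ty": 0,"tz": 0,"wx": 0,"wy": 0,"wz": 0,"grip": 85},{"tx": 0,"ty": 0,"tz": 0,"wx": 0,"wy": 0,"wz": 0,"grip": 85},{"tx": 0,"ty": 0,"tz": 0,"wx": 0,"wy": 0,"wz": 0,"grip": 85},{"tx": 0,"ty": 0,"tz": 0,"wx": 0,"wy": 0,"wz": 0,"grip": 85},{"tx": 0,"ty": 0,"tz": 0,"wx": 0,"wy": 0,"wz": 0,"grip": 85},{"tx": 0,"ty": 0,"tz": 0,"wx": 0,"wy": 0,"wz": 0,"grip": 85}]}}

```text
time: 25.45
tcp_pos: [502.9, -236.4, 23.5]
orientation: [-3.141, 0.0, -0.016]
contact_force: [0.3, 0.2, 0.1]
grip_width: 84.9
grasp_force: 0.0
```

Request:
{"op": "move_arm", "data": {"rows": [{"tx": 0,"ty": 0,"tz": -10,"wx": 0,"wy": 0,"wz": 0,"grip": 85},{"tx": 0,"ty": 0,"tz": -20,"wx": 0,"wy": 0,"wz": 0,"grip": 85},{"tx": 0,"ty": 0,"tz": -30,"wx": 0,"wy": 0,"wz": 0,"grip": 85},{"tx": 0,"ty": 0,"tz": -30,"wx": 0,"wy": 0,"wz": 0,"grip": 85},{"tx": 0,"ty": 0,"tz": -30,"wx": 0,"wy": 0,"wz": 0,"grip": 85},{"tx": -30,"ty": 0,"tz": -30,"wx": 0,"wy": 0,"wz": 0,"grip": 85},{"tx": -30,"ty": -30,"tz": 0,"wx": 0,"wy": 0,"wz": 0,"grip": 85},{"tx": -20,"ty": -40,"tz": 0,"wx": 0,"wy": 0,"wz": 0,"grip": 85},{"tx": 0,"ty": -40,"tz": 0,"wx": 0,"wy": 0,"wz": 0,"grip": 85},{"tx": 0,"ty": -40,"tz": 0,"wx": 0,"wy": 0,"wz": 0,"grip": 85},{"tx": 0,"ty": 0,"tz": 0,"wx": 0,"wy": 0,"wz": 0,"grip": 85},{"tx": 0,"ty": 0,"tz": 0,"wx": 0,"wy": 0,"wz": 0,"grip": 85}]}}

```text
time: 26.65
tcp_pos: [425.5, -84.7, 174.3]
orientation: [3.141, -0.001, -0.014]
contact_force: [-1.4, -0.3, -0.9]
grip_width: 85.0
grasp_force: 0.0
```

```bash
cat > f.py <<'E'
from h import *
d=grab('top','t9.png'); g=d['img'].astype(int).mean(2)
m=(g>175).astype(np.uint8); m[:,:284]=0;m[:,356:]=0;m[:105]=0;m[200:]=0
c=max(cv2.findContours(m,0,cv2.CHAIN_APPROX_NONE)[0],key=cv2.contourArea)[:,0]
print('bright blob bbox',c.min(0),c.max(0))
for z,y in((28,c[:,1].min()),(62,c[:,1].max())):
    q=c[c[:,1]==y].mean(0); print(ray(d,q,z))
# expected level pan at x598,y-238 in the view
s=grab('scene'); im=s['img']
for p in((663,-207,3),(663,-271,3),(533,-178,53),(533,-298,53)):
    print(proj(d,p).round(1),proj(s,p).round(1))
t=cv2.imread('pics/t9.png').astype(int).mean(2); t0=cv2.imread('pics/top1.png').astype(int).mean(2)
dd=abs(t-t0)>40
for n,(x0,y0,x1,y1) in dict(tubrim=(148,105,225,112),boards=(95,120,142,166),platen=(115,202,145,232),caliper=(356,128,402,192)).items(): print(n,dd[y0:y1,x0:x1].sum())
E
python3 f.py
```

```text
bright blob bbox [305 131] [338 194]
[ 666.45319388 -209.33676177   28.        ]
[ 438.89397224 -234.27543022   62.        ]
[310.5 133.3] [233.9 253.7]
[328.  133.2] [215.  261.5]
[304.6 167.3] [225.5 210.9]
[338.9 167.1] [190.6 224.3]
tubrim 0
boards 0
platen 0
caliper 0
```

```bash
python3 -c "
from plant import ctrl
print(ctrl.job_done())"
```

```text
the job is handed in; nothing more can be done
None
```

I poured all six pieces into the tub, set the empty pan upright near the middle of the mat and released it, with the tub, boards, platen and caliper unmoved in the last picture; the job is handed in, and no verdict came back.

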